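# Knock a stuck wax bar out of its mould

### The arm

A 7-joint arm with a two-finger parallel gripper is mounted at the origin on the work surface. World frame = base frame: x ahead of the robot, y to its left, z up, the work surface at z = 0. Lengths are in m, angles in degrees, forces in N, time in s.
With the tool pointing down it reaches from about 0.35 to 0.775 m from the base axis. Payload 3.1 kg.
Tool frame: the origin (TCP) lies at the very end of the fingers, on their centre line; the grasp point (between the pads) lies 19 mm behind it; z points along the fingers, y is the line along which they close (so a half turn about z gives the same grasp; the last joint's range is limited). The gripper opens to 85 mm and grips with 20 to 120 N. Pads are 22 mm wide; open, the fingers measure 114 mm over their backs; the gripper's body (76 mm by 85 mm) begins 54 mm behind the grasp point. The pads swing forward as they close: fully open they stand 13 mm farther back than shut.
Start: joints at [-71.201, 17.813, 0.802, 86.603, -0.252, 75.585, -1.558], TCP at [0.199, 0.513, 0.231] pointing down, gripper open.
Joint ranges: [-154.91, 154.91], [-16.99, 109.72], [-72.82, 74.43], [7.12, 147.25], [-82.49, 262.49], [11.32, 116.49], [-174.64, 174.64]. Speed limits (degrees/s): [159.86, 159.86, 180, 180, 180, 180, 180].

### API

Orientations are given as a 3x3 rotation matrix whose columns are the frame's x, y, z axes.
In Python, from station import monitor, eyes, env gives the robot as it stands.
- The arm moves only by the tool carry_out, never from a script. Its argument "steps" is a list of rows, each an object of numbers: "tx", "ty", "tz": the shift along the tool's x, y, z in units of 40 mm (1.0 is 40 mm); "wx", "wy", "wz": the turn, a rotation vector about the tool's x, y, z in units of 5 degrees (1.0 is 5 degrees); "grip": the opening, from 0 (shut) to 1 (fully open). In form: [{"tx": .., "ty": .., "tz": .., "wx": .., "wy": .., "wz": .., "grip": ..}, ...]. A call has 1 to 12 rows; each row is the pose to reach, as a shift and turn from the pose commanded when the call began, along the tool's axes at that moment; what a row does not reach only later rows make up. A row lasts 1/12 s, in which the tool goes at most 41.7 mm and 7.16 degrees, less where a joint would pass 70% of its speed; a pose out of reach is approached as far as the arm can. A call with a gripper value outside its range is refused whole. The fingers move at their own pace and stop on an object; the grip force is fixed at half the most. Time passes only in rows, so rows that repeat a pose let the fingers close. It gives the time, the measured TCP pose, the force, the opening and the grip force at its end, in the units of the state.
- monitor.read_state(): the state, without advancing time (a new reading comes with each control period).
- eyes.capture(name): name is "scene" or "top"; returns a dict with "image" (420x560x3 uint8, red, green, blue), "camera_matrix" (3x3 intrinsics, pixels), "k1" (the pictures are not rectified: a ray, as slopes to the right and down, at radius r is drawn at 1 + k1 r^2 times it, then the intrinsics apply), "origin" and "attitude" of the camera in the world. Camera axes: x right, y up, looking along -z (the intrinsics and any distortion apply to the point x, -y, -z); pixel columns grow to the right and rows downward; lengths in m; the calibration is good to about 2 mm. A picture is of the moment at which its call begins. There is no depth.
- env.close_job(): hands the job in; it is judged then, once.
The state is a dict: "clock": time; "joints": joint angles; "qvel": joint speeds; "joint_efforts": joint torques, N m; "tool_pos": TCP position; "tool_rot": TCP orientation; "contact_force": force on the tool from outside, world axes, zero at the start; "wrist_torque": the same for the moment, N m; "finger_gap": finger opening in m; "grip_force": force on a finger pad.
Only numpy, scipy, OpenCV 4.12 (cv2) and the standard library are available. Lean on these libraries where they do the work, as an engineer would, in place of code of your own. Each camera call takes 0.05 s, during which the arm holds its last target. There are 200 camera calls.

### The job

The cold wax bar is stuck down in the pocket of the aluminium mould. Set the mould's bottom hole over the upright knockout rod of the stand and press it down, firmly but without ramming, so that the rod pushes up through the hole and frees the bar, until the mould sits fully home on the rod's collar, and leave the mould there. Then take the bar out and set it down flat, not dropped, in the empty half of the tray, without disturbing anything else on the bench.

Things in the scene. Friction and masses are not known exactly. Their poses are not given: they have to be found in the camera images.
- mould: Loose aluminium block, 90 (its x) x 60 (its y) x 34 mm high, 0.34 kg, flat on the bench, pocket upward. Origin: centre of its underside = centre of the mouth of its knockout hole. Pocket in the top 58 x 34 mm, 22 mm deep, centred, long along x; floor 12 mm thick with a 14 mm through hole in the middle, slightly chamfered below. Can be gripped across the 60 mm width.
- wax_bar: Pale hard wax bar, 56 (its x) x 32 (its y) x 21 mm high, 40 g, stuck in the mould's pocket, top 1 mm below the rim. Origin: centre of its underside. The wall grips it with about 8 to 15 N until it has risen some 11 mm; then it is loose and just stands in the pocket on the rod's tip. With the mould home it has risen 14 mm, its top 13 mm above the rim.
- knockout_stand: Steel stand bolted down: foot 90 x 90 x 12 mm, boss 38 mm across to 28 mm, upright rod 12 mm thick, tip chamfered. Origin: centre of the foot's underside, on the rod's axis. The rod is clamped at a height not measured: tip 54 to 90 mm above the bench. Collar on it, 32 mm across, upper face 26 mm below the tip: the mould comes home there. Rigid. Over 35 N on it, down and sideways added, is ramming.
- tray: Grey open tray fixed on the bench, 170 mm (its x) x 100 mm (its y), rim 14 mm high, walls and floor 3 mm, one divider across the middle as high as the rim. The half on its +x side holds two finished bars, the half on its -x side is empty. Origin: centre of its underside.
- tray_free (a point): Centre of the floor of the tray's empty half, 3 mm above the bench; the half measures about 80 mm (tray x) x 94 mm (tray y). A bar lies there with its origin at this height.
- done_bar0: Finished wax bar like the stuck one, lying in the tray's other half; leave alone. Origin: centre of its underside.
- done_bar1: Second finished wax bar beside it; leave alone.
- cork: Cork block 100 x 60 x 32 mm on the bench; leave alone. Origin: centre of its underside.
- scraper: Clear plastic scraper blade 60 x 120 x 5 mm lying flat; leave alone.
- tape: Roll of grey tape 92 mm across, 50 mm high, lying; leave alone.
- masking_tape: Roll of masking tape 84 mm across, 22 mm high, lying; leave alone.
- screwdriver: Screwdriver lying on the bench; leave alone.
- bottle: Bottle with yellow cap, 68 mm across, 190 mm high; leave alone.
- brush: Brush lying on the bench; leave alone.
Things that resemble listed ones, but are neither listed nor needed, are in the scene too. Leave any blue or red look-alike of the wax_bar alone.

How it is judged (in metres and radians):
On the way, in this order (a step that is already met when the one before it is completed fails the run):
1. the mould is home on the rod's collar and the rod has raised the bar by the full 14 mm (within 1.5 mm) (z of wax_bar in the frame of mould between 0.0245 and 0.0285 m and horizontal distance between mould and knockout_stand below 0.004 m and angle between mould's own z axis and vertical below 0.06 rad and contact force between mould and knockout_stand above 0.8 N), for 0.2 s.
2. the bar is set down in the empty half of the tray while still held (less than 8 mm above its floor) (z of wax_bar in the frame of tray_free below 0.008 m and horizontal distance between wax_bar and tray_free below 0.035 m and contact force between wax_bar and the fingers above 0.5 N), for 0.04 s.
At the end, for the whole second after the job is handed in: The wax bar lies flat (tilt under 0.08 rad) and at rest on the floor of the tray's empty half, its centre within 35 mm of that half's centre; the mould stands level (under 0.06 rad) and at rest on the collar of the knockout rod, centred on it within 4 mm (z of wax_bar in the frame of tray_free between -0.003 and 0.003 m and horizontal distance between wax_bar and tray_free below 0.035 m and angle between wax_bar's own z axis and vertical below 0.08 rad and linear speed of each of wax_bar, mould below 0.02 m/s and horizontal distance between mould and knockout_stand below 0.004 m and angle between mould's own z axis and vertical below 0.06 rad and contact force between mould and knockout_stand above 0.8 N and height (world z) of mould above 0.024 m); the robot touches nothing.
It fails at once if the mould is rammed on the stand (over 35 N, contact forces down and sideways added) (contact force between mould and knockout_stand above 35 N).
It fails at once if the bar is rammed on the stand (over 35 N, contact forces down and sideways added) (contact force between wax_bar and knockout_stand above 35 N).
It fails at once if a finished bar or another thing on the bench is shifted by more than 20 mm (distance of any of done_bar0, done_bar1, cork, scraper, tape, masking_tape, screwdriver, bottle, brush from where it was at the start of the episode above 0.02 m).
It also fails if it takes over 67 s, if anything falls off the work surface, if the arm or the gripper's body presses on something with over 40 N, if the wrist force passes 120 N, or if a joint passes its speed limit or range.

## Working session

There is one attempt and no reset: what is moved stays moved. The work goes in short steps, Python scripts to look and compute and a tool call to move; the robot and the scene stay as the last step left them, time stands still between calls to the robot, and variables do not carry over. Pictures are saved under pics/ and viewed, at most 10 in all, crops included, and the job is handed in when it is done.

Besides the shell and the picture viewer there is one more tool, called after "Emit:" by a JSON object that holds its "fn" and its "kwargs", one argument or row to a line. carry_out: Moves the arm, as the interface text tells. Its arguments: {"type":"object","properties":{"steps":{"type":"array"}},"required":["steps"]}

```bash
mkdir -p pics; cat > h.py <<'E'
import numpy as np, cv2
from station import monitor, eyes, env
def cap(n,f=None):
    c=eyes.capture(n)
    if f: cv2.imwrite('pics/'+f,cv2.cvtColor(c['image'],cv2.COLOR_RGB2BGR))
    return c
def ray(c,u,v):
    K=np.array(c['camera_matrix']);D=np.array([c['k1'],0,0,0],float)
    # drawn = ideal*(1+k1 r^2): forward model of OpenCV
    p=cv2.undistortPoints(np.array([[[u,v]]],float),K,D)[0,0]
    d=np.array(c['attitude'])@np.array([p[0],-p[1],-1.]);return np.array(c['origin']),d/np.linalg.norm(d)
def onz(c,u,v,z):
    o,d=ray(c,u,v);return o+d*(z-o[2])/d[2]
def proj(c,P):
    q=np.array(c['attitude']).T@(np.array(P,float)-np.array(c['origin']))
    x=q[0]/-q[2];y=-q[1]/-q[2];s=1+c['k1']*(x*x+y*y)
    K=np.array(c['camera_matrix']);return np.array([K[0,0]*x*s+K[0,2],K[1,1]*y*s+K[1,2]])
def two(c1,p1,c2,p2):
    o1,d1=ray(c1,*p1);o2,d2=ray(c2,*p2)
    A=np.stack([d1,-d2],1);t=np.linalg.lstsq(A,o2-o1,rcond=None)[0]
    a=o1+t[0]*d1;b=o2+t[1]*d2;return (a+b)/2,np.linalg.norm(a-b)
E
python3 - <<'E'
from h import *
for n in('scene','top'):
    c=cap(n,n+'0.png');print(n,c['camera_matrix'],c['k1'],np.round(c['origin'],3),np.round(c['attitude'],3))
print(monitor.read_state())
E
```

```text
scene [[482.75562565   0.         284.50119958]
 [  0.         482.75562565 208.54922178]
 [  0.           0.           1.        ]] -0.15379618259046848 [1.26  0.014 1.056] [[-0.051 -0.815  0.577]
 [ 0.999 -0.037  0.036]
 [-0.008  0.578  0.816]]
top [[496.58451901   0.         278.63153249]
 [  0.         496.58451901 205.35787234]
 [  0.           0.           1.        ]] -0.15411151977193224 [ 0.331 -0.018  1.134] [[-0.082  0.974 -0.213]
 [-0.997 -0.08   0.019]
 [ 0.001  0.214  0.977]]
{'clock': 0.1, 'joints': array([-71.2017928 ,  17.8576044 ,   0.80000187,  86.68281139,
        -0.25162066,  75.58559342,  -1.55816046]), 'qvel': array([-0.0200667 , -0.02727634,  0.03680627, -0.25125468,  0.01408663,
        0.06139917,  0.02770658]), 'joint_efforts': array([ 1.00344620e-03, -3.80853045e+01,  1.46893454e-01, -2.31242073e+01,
        1.22307474e-02,  8.13740568e-03, -1.54073268e-05]), 'tool_pos': array([0.19851703, 0.51221371, 0.23031259]), 'tool_rot': array([[-9.32443708e-01,  3.61314602e-01, -6.99421337e-04],
       [ 3.61315267e-01,  9.32441453e-01, -2.05277853e-03],
       [-8.95294098e-05, -2.16681203e-03, -9.99997648e-01]]), 'contact_force': array([ 0.02842627,  0.15687988, -0.8335792 ]), 'wrist_torque': array([-0.00754065,  0.01281376,  0.02487802]), 'grip_force': 0.0, 'finger_gap': 0.08513255394321191}
```

View pics/scene0.png

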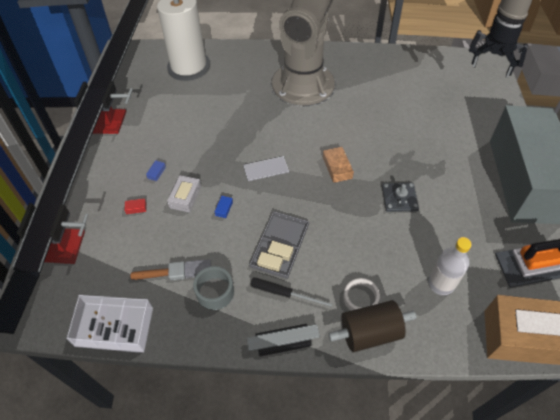

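View pics/top0.png

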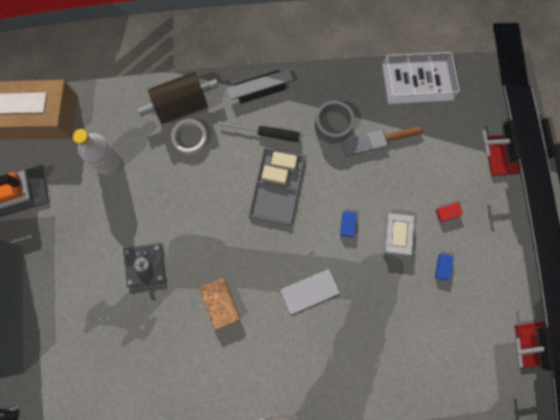

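The scene view shows the mould with its pale bar at (184,192), the stand at (400,195) and the tray at (279,243). In the tray, the finished bars are at the lower (far) end and the upper half is empty. The top view shows the mould at (400,234), the stand at (143,266) and the tray at (278,187).

Candidates for the wax bar:
- The pale bar in the grey block, scene (184,192). This fits: it is pale and sits in an aluminium pocket.
- The blue blocks (156,170) and (224,206) and the red block (135,206), which are look-alikes.
- The two pale bars in the tray, which are the finished ones.

I'll confirm in one crop and take masks.

```bash
python3 - <<'E'
from h import *
S=cap('scene');T=cap('top')
def cr(c,u,v):return cv2.resize(c['image'][v-30:v+30,u-40:u+40],(400,300),interpolation=cv2.INTER_CUBIC)
m=np.vstack([np.hstack([cr(S,184,192),cr(S,400,195)]),np.hstack([cr(T,400,234),cr(T,143,266)])])
cv2.imwrite('pics/crop1.png',cv2.cvtColor(m,cv2.COLOR_RGB2BGR))
for n,c,u,v in(('S',S,184,192),('T',T,400,234)):
    hsv=cv2.cvtColor(c['image'],cv2.COLOR_RGB2HSV)
    b=c['image'].astype(int)
    wax=((b[...,0]-b[...,2])>35)&(b[...,0]>130)
    g=cv2.cvtColor(c['image'],cv2.COLOR_RGB2GRAY)
    for nm,m,z in(('wax',wax,.033),('mould',(g>125)|wax,.034)):
        w=np.zeros(g.shape,np.uint8);w[v-35:v+35,u-40:u+40]=m[v-35:v+35,u-40:u+40]
        k,l,st,ce=cv2.connectedComponentsWithStats(w);i=1+np.argmax(st[1:,4])
        ct,_=cv2.findContours((l==i).astype(np.uint8),0,1)
        P=np.array([onz(c,*p,z)[:2] for p in ct[0][:,0]])
        r=cv2.minAreaRect((P*1000).astype(np.float32));print(n,nm,st[i],np.round(ce[i],1),onz(c,*ce[i],z).round(4),r)
E
```

```text
S wax [176 183  15  16 156] [183.1 190.3] [ 0.4887 -0.3078  0.033 ] ((488.07977294921875, -307.6861267089844), (27.872716903686523, 50.964630126953125), 77.62251281738281)
S mould [ 144  157   80   70 3151] [181.3 199.4] [ 0.5198 -0.3069  0.034 ] ((486.75885009765625, -305.1177062988281), (234.94796752929688, 229.03359985351562), 2.767796277999878)
T wax [393 222  14  24 290] [399.3 233.2] [ 0.4846 -0.3065  0.033 ] ((484.7224426269531, -306.6551513671875), (30.17045021057129, 52.3293571472168), 77.87115478515625)
T mould [ 360  199   80   70 4109] [398.7 227.5] [ 0.4975 -0.3066  0.034 ] ((486.635009765625, -309.25103759765625), (185.02239990234375, 160.544921875), 83.386962890625)
```

View pics/crop1.png

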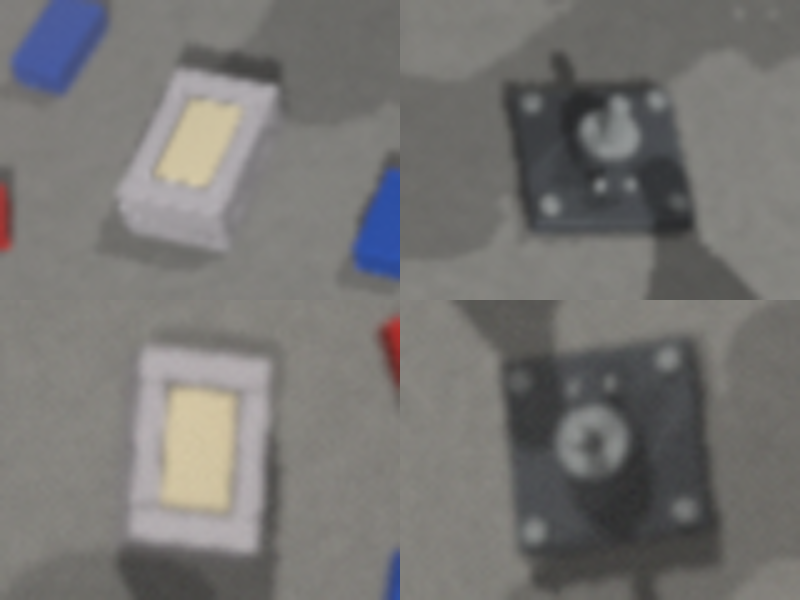

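The crop confirms the mould with the pale bar; the neighbours are blue and red look-alikes. The stand crop shows the collar at scene ≈(401.6,191.6), the rod tip at ≈(404,185.6), and the collar at top ≈(141.4,264). Next I'll measure the stand, rod height and tray.

```bash
python3 - <<'E'
from h import *
S=cap('scene');T=cap('top')
R={}
for n,c,(us,vs),(ut,vt) in(('S',S,(400,195),(279,243)),('T',T,(143,266),(278,187))):
    b=c['image'].astype(int);g=b.mean(2)
    for nm,u,v,h,z in(('foot',us,vs,26,.012),('tray',ut,vt,50,.014)):
        d=(g<72) if nm=='foot' else (g<88)
        w=np.zeros(g.shape,np.uint8);w[v-h:v+h,u-h:u+h]=d[v-h:v+h,u-h:u+h]
        if nm=='tray':
            w|=(((b[...,0]-b[...,2])>35)&(b[...,0]>130)).astype(np.uint8)*0
        w=cv2.morphologyEx(w,cv2.MORPH_CLOSE,np.ones((3,3)))
        k,l,st,ce=cv2.connectedComponentsWithStats(w);i=1+np.argmax(st[1:,4])
        ct,_=cv2.findContours((l==i).astype(np.uint8),0,1);ct=max(ct,key=len)
        P=np.array([onz(c,*p,z)[:2] for p in ct[:,0]])
        r=cv2.minAreaRect((P*1000).astype(np.float32));print(n,nm,st[i],r)
    wax=((b[...,0]-b[...,2])>35)&(b[...,0]>130);w=np.zeros(g.shape,np.uint8);w[vt-50:vt+50,ut-50:ut+50]=wax[vt-50:vt+50,ut-50:ut+50]
    k,l,st,ce=cv2.connectedComponentsWithStats(w)
    for i in range(1,k):
        if st[i,4]>40: print(n,'done',onz(c,*ce[i],.024).round(4))
def cr(c,u,v,a,b,k):return cv2.resize(c['image'][v-b:v+b,u-a:u+a],(2*a*k,2*b*k),interpolation=cv2.INTER_CUBIC)
m=np.vstack([np.hstack([cr(S,402,190,20,15,10),cr(T,142,264,20,15,10)]),np.hstack([cr(S,279,243,50,37,4),cr(T,278,187,50,37,4)])])
cv2.imwrite('pics/crop2.png',cv2.cvtColor(m,cv2.COLOR_RGB2BGR))
E
```

```text
S foot [381 176  29  34 367] ((456.2659606933594, 257.8675231933594), (73.4586181640625, 116.8777847290039), 73.06575775146484)
S tray [250 271  45  22 617] ((745.353759765625, -52.03800964355469), (111.002197265625, 46.07942581176758), 74.71195983886719)
S done [ 0.6725 -0.0491  0.024 ]
T foot [130 246  37  46 797] ((450.9638977050781, 272.1419677734375), (99.53834533691406, 84.36721801757812), 3.7741894721984863)
T tray [ 250  137   56   94 1674] ((634.028564453125, -45.17089080810547), (114.47371673583984, 226.38546752929688), 78.60250854492188)
T done [ 0.6816 -0.0603  0.024 ]
T done [ 0.6492 -0.0363  0.024 ]
```

View pics/crop2.png

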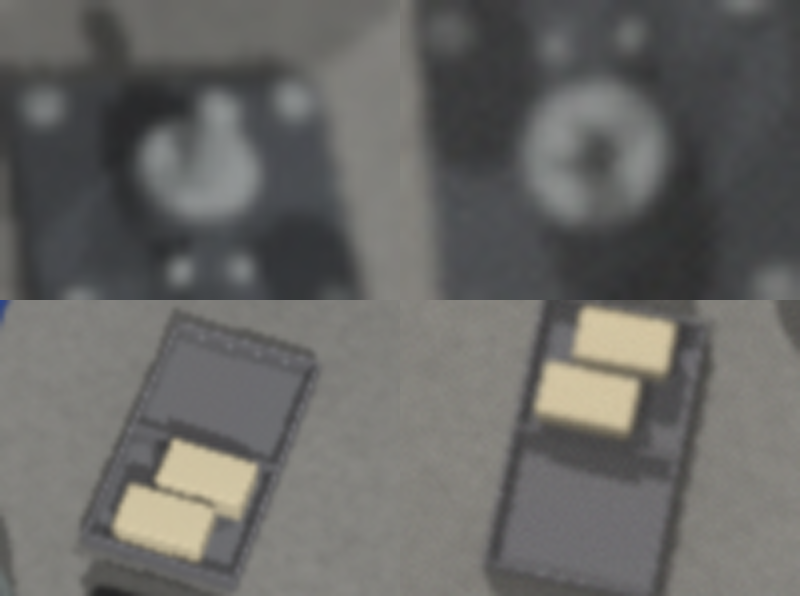

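The crop shows the scene collar at about (402,191.5) with the tip at (403.5,184.8), and the top collar at (141.2,263.9). The empty half of the tray is the near one. I'll triangulate.

```bash
python3 - <<'E'
from h import *
S=cap('scene');T=cap('top')
f=lambda x,y,u0,v0,k:(u0+x/k-.5+.5/k,v0+y/k-.5+.5/k)
sb=[f(x-400,y,360,165,5) for x,y in((532,103),(657,101),(551,206),(679,202))]
tb=[f(x-400,y-300,103,236,5) for x,y in((519,381),(668,359),(534,531),(685,510))]
a=[];
for n,c,b in(('S',S,sb),('T',T,tb)):
    P=np.array([onz(c,*p,.014)[:2] for p in b]);print(n,P.round(4).tolist(),P.mean(0).round(4));a.append(P.mean(0))
for n,c,A,(u0,v0,ox) in(('S',S,a[0],(382,175,0)),('T',T,a[1],(122,249,400))):
    for h in(.028,.04,.054,.064,.074,.084,.09):
        p=proj(c,[*A,h]);print(n,h,p.round(1),'crop',((p-[u0,v0]+.45)*10+[ox,0]).round(0))
# tray: corners from crop (z .014), bars
st=[f(x,y-300,229,206,4) for x,y in((178,314),(317,357),(235,588),(83,549))]
tt=[f(x-400,y-300,228,150,4) for x,y in((490,566),(709,325))]
print('S tray',[onz(S,*p,.014).round(4)[:2] for p in st], np.mean([onz(S,*p,.014) for p in st],0))
fl=[f(x,y-300,229,206,4) for x,y in((180,338),(302,364),(264,447),(141,420))]
print('floor', [onz(S,*p,.014).round(4)[:2] for p in fl])
print('T tray',[onz(T,*p,.014).round(4)[:2] for p in tt])
E
```

```text
S [[0.4319, 0.2425], [0.427, 0.3127], [0.5015, 0.2477], [0.4957, 0.3175]] [0.464  0.2801]
T [[0.4952, 0.3177], [0.5002, 0.2476], [0.426, 0.3126], [0.4306, 0.2424]] [0.463  0.2801]
S 0.028 [401.5 191.9] crop [200. 174.]
S 0.04 [402.4 189.2] crop [208. 147.]
S 0.054 [403.4 186. ] crop [218. 114.]
S 0.064 [404.1 183.6] crop [225.  91.]
S 0.074 [404.8 181.3] crop [232.  67.]
S 0.084 [405.5 178.9] crop [240.  43.]
S 0.09 [406.  177.4] crop [244.  29.]
T 0.028 [141.2 264. ] crop [596. 154.]
T 0.04 [139.7 263.4] crop [582. 149.]
T 0.054 [138.  262.8] crop [565. 143.]
T 0.064 [136.8 262.3] crop [552. 138.]
T 0.074 [135.5 261.9] crop [540. 133.]
T 0.084 [134.2 261.4] crop [527. 128.]
T 0.09 [133.4 261.1] crop [519. 125.]
S tray [array([ 0.5264, -0.0626]), array([0.5565, 0.0299]), array([ 0.7265, -0.0154]), array([ 0.7043, -0.1093])] [ 0.62841239 -0.03936263  0.014     ]
floor [array([ 0.5455, -0.0601]), array([0.5624, 0.0203]), array([ 0.6264, -0.0019]), array([ 0.6099, -0.0809])]
T tray [array([0.5556, 0.0275]), array([ 0.6898, -0.1116])]
```

The stand axis is at (0.4635,0.280); both views agree to 1 mm and the bolts form a 70 mm square. The tip is at roughly 55–60 mm. The mould is at (0.487,-0.307) with its long axis at -12.3°, and its wax reads 52x30, which fits. The empty half of the tray is centred near (0.584,-0.029). Next I'll work out the first move.

```bash
cat >> h.py <<'E'
def go(P,yaw=None,p0=None,R=None):
    s=monitor.read_state();R=np.array(s['tool_rot']) if R is None else R
    p0=np.array(s['tool_pos']) if p0 is None else p0
    t=R.T@(np.array(P)-p0)/.04
    w=np.zeros(3)
    if yaw is not None:
        from scipy.spatial.transform import Rotation as Q
        a=np.radians(yaw);y=np.array([np.cos(a),np.sin(a),0]);z=np.array([0,0,-1.]);G=np.stack([np.cross(y,z),y,z],1)
        w=np.degrees(Q.from_matrix(R.T@G).as_rotvec())/5
    print('t',t.round(3),'w',w.round(3),'mm',round(np.linalg.norm(t)*40))
E
python3 - <<'E'
from h import *
go([.46,.22,.25],77.75);go([.487,-.307,.15],77.75)
E
```

```text
t [-8.735 -4.463 -0.47 ] w [-0.004  0.    -1.787] mm 393
t [-14.126 -16.503   2.035] w [-0.004  0.    -1.787] mm 873
```

Emit:
{"fn": "carry_out", "kwargs": {
  "steps": [
    {"tx": -8.7,"ty": -4.46,"tz": -0.47,"wz": -1.79,"grip": 1},
    {"tx": -8.7,"ty": -4.46,"tz": -0.47,"wz": -1.79,"grip": 1},
    {"tx": -8.7,"ty": -4.46,"tz": -0.47,"wz": -1.79,"grip": 1},
    {"tx": -8.7,"ty": -4.46,"tz": -0.47,"wz": -1.79,"grip": 1},
    {"tx": -8.7,"ty": -4.46,"tz": -0.47,"wz": -1.79,"grip": 1},
    {"tx": -8.7,"ty": -4.46,"tz": -0.47,"wz": -1.79,"grip": 1},
    {"tx": -8.7,"ty": -4.46,"tz": -0.47,"wz": -1.79,"grip": 1},
    {"tx": -8.7,"ty": -4.46,"tz": -0.47,"wz": -1.79,"grip": 1},
    {"tx": -8.7,"ty": -4.46,"tz": -0.47,"wz": -1.79,"grip": 1},
    {"tx": -8.7,"ty": -4.46,"tz": -0.47,"wz": -1.79,"grip": 1}
  ]
}}

```text
invalid input
```

```bash
python3 - <<'E'
from h import *
print(monitor.read_state()['clock']);go([.487,-.307,.15],77.75)
E
```

```text
0.4
t [-14.126 -16.503   2.035] w [-0.004  0.    -1.787] mm 873
```

Emit:
{"fn": "carry_out", "kwargs": {
  "steps": [
    {"tx": -8.7,"ty": -4.46,"tz": -0.47,"wx": 0,"wy": 0,"wz": -1.79,"grip": 1}
  ]
}}

```text
clock: 0.48
tool_pos: [0.2167, 0.4891, 0.2324]
tool_rot: [[-0.972, 0.233, -0.006], [0.233, 0.972, 0.004], [0.007, 0.003, -1.0]]
contact_force: [0.3, 1.6, 0.1]
finger_gap: 0.0854
grip_force: 0.0
```

```bash
python3 - <<'E'
from h import *
go([.46,.22,.25],77.75)
E
```

```text
t [-7.479 -5.125 -0.508] w [ 0.032 -0.083 -0.244] mm 363
```

Emit:
{"fn": "carry_out", "kwargs": {
  "steps": [
    {"tx": -7.5,"ty": -5.1,"tz": -0.5,"wx": 0.03,"wy": -0.08,"wz": -0.24,"grip": 1},
    {"tx": -7.5,"ty": -5.1,"tz": -0.5,"wx": 0.03,"wy": -0.08,"wz": -0.24,"grip": 1},
    {"tx": -7.5,"ty": -5.1,"tz": -0.5,"wx": 0.03,"wy": -0.08,"wz": -0.24,"grip": 1},
    {"tx": -7.5,"ty": -5.1,"tz": -0.5,"wx": 0.03,"wy": -0.08,"wz": -0.24,"grip": 1},
    {"tx": -7.5,"ty": -5.1,"tz": -0.5,"wx": 0.03,"wy": -0.08,"wz": -0.24,"grip": 1},
    {"tx": -7.5,"ty": -5.1,"tz": -0.5,"wx": 0.03,"wy": -0.08,"wz": -0.24,"grip": 1},
    {"tx": -7.5,"ty": -5.1,"tz": -0.5,"wx": 0.03,"wy": -0.08,"wz": -0.24,"grip": 1},
    {"tx": -7.5,"ty": -5.1,"tz": -0.5,"wx": 0.03,"wy": -0.08,"wz": -0.24,"grip": 1},
    {"tx": -7.5,"ty": -5.1,"tz": -0.5,"wx": 0.03,"wy": -0.08,"wz": -0.24,"grip": 1},
    {"tx": -7.5,"ty": -5.1,"tz": -0.5,"wx": 0.03,"wy": -0.08,"wz": -0.24,"grip": 1}
  ]
}}

```text
clock: 1.32
tool_pos: [0.4705, 0.2026, 0.254]
tool_rot: [[-0.97, 0.242, 0.011], [0.242, 0.97, -0.009], [-0.013, -0.006, -1.0]]
contact_force: [-0.8, -1.1, 0.1]
finger_gap: 0.0852
grip_force: 0.0
```

```bash
python3 - <<'E'
from h import *
go([.487,-.307,.15],77.75)
E
```

```text
t [ -3.446 -12.247   2.718] w [-0.071  0.148 -0.348] mm 520
```

Emit:
{"fn": "carry_out", "kwargs": {
  "steps": [
    {"tx": -3.45,"ty": -12.2,"tz": 2.5,"wx": 0,"wy": 0,"wz": -0.3,"grip": 1},
    {"tx": -3.45,"ty": -12.2,"tz": 2.5,"wx": 0,"wy": 0,"wz": -0.3,"grip": 1},
    {"tx": -3.45,"ty": -12.2,"tz": 2.5,"wx": 0,"wy": 0,"wz": -0.3,"grip": 1},
    {"tx": -3.45,"ty": -12.2,"tz": 2.5,"wx": 0,"wy": 0,"wz": -0.3,"grip": 1},
    {"tx": -3.45,"ty": -12.2,"tz": 2.5,"wx": 0,"wy": 0,"wz": -0.3,"grip": 1},
    {"tx": -3.45,"ty": -12.2,"tz": 2.5,"wx": 0,"wy": 0,"wz": -0.3,"grip": 1},
    {"tx": -3.45,"ty": -12.2,"tz": 2.5,"wx": 0,"wy": 0,"wz": -0.3,"grip": 1},
    {"tx": -3.45,"ty": -12.2,"tz": 2.5,"wx": 0,"wy": 0,"wz": -0.3,"grip": 1},
    {"tx": -3.45,"ty": -12.2,"tz": 2.5,"wx": 0,"wy": 0,"wz": -0.3,"grip": 1},
    {"tx": -3.45,"ty": -12.2,"tz": 2.5,"wx": 0,"wy": 0,"wz": -0.3,"grip": 1},
    {"tx": -3.45,"ty": -12.2,"tz": 2.5,"wx": 0,"wy": 0,"wz": -0.3,"grip": 1},
    {"tx": -3.45,"ty": -12.2,"tz": 2.5,"wx": 0,"wy": 0,"wz": -0.3,"grip": 1}
  ]
}}

```text
clock: 2.32
tool_pos: [0.4882, -0.2805, 0.1584]
tool_rot: [[-0.979, 0.202, 0.007], [0.202, 0.979, -0.004], [-0.007, -0.002, -1.0]]
contact_force: [0.1, 0.3, 0.6]
finger_gap: 0.0852
grip_force: 0.0
```

Emit:
{"fn": "carry_out", "kwargs": {
  "steps": [
    {"tx": 0,"ty": 0,"tz": 0,"wx": 0,"wy": 0,"wz": 0,"grip": 1},
    {"tx": 0,"ty": 0,"tz": 0,"wx": 0,"wy": 0,"wz": 0,"grip": 1},
    {"tx": 0,"ty": 0,"tz": 0,"wx": 0,"wy": 0,"wz": 0,"grip": 1}
  ]
}}

```text
clock: 2.57
tool_pos: [0.4882, -0.2783, 0.1584]
tool_rot: [[-0.979, 0.202, 0.006], [0.202, 0.979, -0.003], [-0.006, -0.002, -1.0]]
contact_force: [0.5, 0.1, -0.1]
finger_gap: 0.0855
grip_force: 0.0
```

```bash
python3 - <<'E'
from h import *
go([.4868,-.307,.06],77.75);go([.4868,-.307,.003],77.75);
T=cap('top','t3.png')
c=cap('scene');i=c['image'][120:260,100:300];cv2.imwrite('pics/s3.png',cv2.resize(i,(800,560))[...,::-1])
E
```

```text
t [-0.095 -0.707  2.461] w [-0.017  0.073  0.115] mm 102
t [-0.086 -0.705  3.886] w [-0.017  0.073  0.115] mm 158
```

View pics/s3.png

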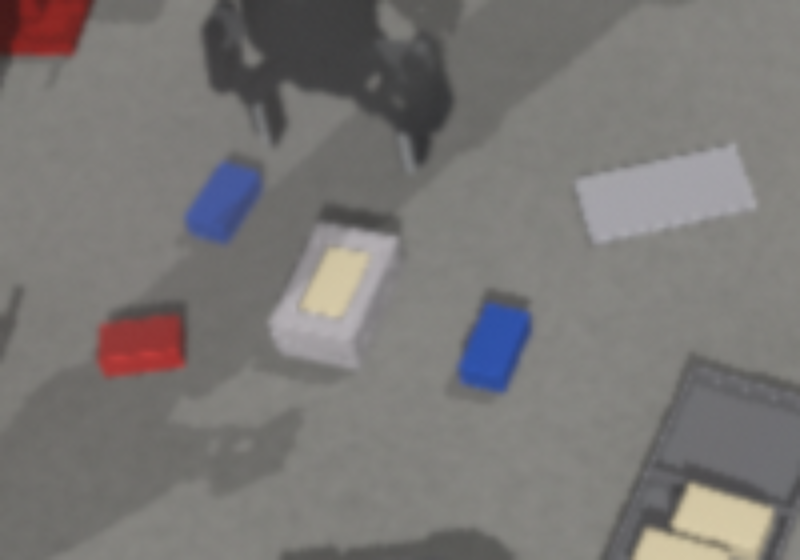

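The scene crop shows the mould clear below the gripper, with its bar at crop (335,282). The blue blocks at (225,200) and (495,347) are clear of the finger paths. I'll descend.

Emit:
{"fn": "carry_out", "kwargs": {
  "steps": [
    {"tx": -0.09,"ty": -0.7,"tz": 0,"wx": 0,"wy": 0.07,"wz": 0.11,"grip": 1},
    {"tx": -0.09,"ty": -0.7,"tz": 0.8,"wx": 0,"wy": 0.07,"wz": 0.11,"grip": 1},
    {"tx": -0.09,"ty": -0.7,"tz": 1.6,"wx": 0,"wy": 0.07,"wz": 0.11,"grip": 1},
    {"tx": -0.09,"ty": -0.7,"tz": 2.3,"wx": 0,"wy": 0.07,"wz": 0.11,"grip": 1},
    {"tx": -0.09,"ty": -0.7,"tz": 2.3,"wx": 0,"wy": 0.07,"wz": 0.11,"grip": 1},
    {"tx": -0.09,"ty": -0.7,"tz": 2.3,"wx": 0,"wy": 0.07,"wz": 0.11,"grip": 1},
    {"tx": -0.09,"ty": -0.7,"tz": 2.3,"wx": 0,"wy": 0.07,"wz": 0.11,"grip": 1}
  ]
}}

```text
clock: 3.25
tool_pos: [0.4881, -0.3074, 0.0687]
tool_rot: [[-0.978, 0.21, 0.003], [0.21, 0.978, -0.004], [-0.004, -0.003, -1.0]]
contact_force: [0.8, -0.3, -0.5]
finger_gap: 0.0854
grip_force: 0.0
```

```bash
python3 - <<'E'
from h import *
go([.4868,-.307,.003],77.75)
E
```

```text
t [0.041 0.008 1.641] w [-0.038  0.045  0.028] mm 66
```

Emit:
{"fn": "carry_out", "kwargs": {
  "steps": [
    {"tx": 0.02,"ty": 0,"tz": 0.8,"wx": 0,"wy": 0.04,"wz": 0.03,"grip": 1},
    {"tx": 0.02,"ty": 0,"tz": 1.3,"wx": 0,"wy": 0.04,"wz": 0.03,"grip": 1},
    {"tx": 0.02,"ty": 0,"tz": 1.55,"wx": 0,"wy": 0.04,"wz": 0.03,"grip": 1},
    {"tx": 0.02,"ty": 0,"tz": 1.66,"wx": 0,"wy": 0.04,"wz": 0.03,"grip": 1},
    {"tx": 0.02,"ty": 0,"tz": 1.66,"wx": 0,"wy": 0.04,"wz": 0.03,"grip": 1}
  ]
}}

```text
clock: 3.67
tool_pos: [0.4864, -0.3079, 0.0012]
tool_rot: [[-0.977, 0.214, -0.002], [0.214, 0.977, -0.003], [0.001, -0.003, -1.0]]
contact_force: [0.4, -0.2, 0.4]
finger_gap: 0.0853
grip_force: 0.0
```

Emit:
{"fn": "carry_out", "kwargs": {
  "steps": [
    {"tx": 0,"ty": 0,"tz": 0,"wx": 0,"wy": 0,"wz": 0,"grip": 0.65},
    {"tx": 0,"ty": 0,"tz": 0,"wx": 0,"wy": 0,"wz": 0,"grip": 0.5},
    {"tx": 0,"ty": 0,"tz": 0,"wx": 0,"wy": 0,"wz": 0,"grip": 0.4},
    {"tx": 0,"ty": 0,"tz": 0,"wx": 0,"wy": 0,"wz": 0,"grip": 0.3},
    {"tx": 0,"ty": 0,"tz": 0,"wx": 0,"wy": 0,"wz": 0,"grip": 0.3},
    {"tx": 0,"ty": 0,"tz": 0,"wx": 0,"wy": 0,"wz": 0,"grip": 0.3}
  ]
}}

```text
clock: 4.17
tool_pos: [0.4871, -0.3095, 0.0026]
tool_rot: [[-0.977, 0.215, 0.0], [0.215, 0.977, -0.005], [-0.002, -0.005, -1.0]]
contact_force: [-0.9, -0.6, 6.7]
finger_gap: 0.0592
grip_force: 67.8
```

Gripped at 59.2 mm. Lifting.

Emit:
{"fn": "carry_out", "kwargs": {
  "steps": [
    {"tx": 0,"ty": 0,"tz": -0.5,"wx": 0,"wy": 0,"wz": 0,"grip": 0.3},
    {"tx": 0,"ty": 0,"tz": -1.2,"wx": 0,"wy": 0,"wz": 0,"grip": 0.3},
    {"tx": 0,"ty": 0,"tz": -2,"wx": 0,"wy": 0,"wz": 0,"grip": 0.3},
    {"tx": 0,"ty": 0,"tz": -2.8,"wx": 0,"wy": 0,"wz": 0,"grip": 0.3},
    {"tx": 0,"ty": 0,"tz": -3,"wx": 0,"wy": 0,"wz": 0,"grip": 0.3},
    {"tx": 0,"ty": 0,"tz": -3,"wx": 0,"wy": 0,"wz": 0,"grip": 0.3},
    {"tx": 0,"ty": 0,"tz": -3,"wx": 0,"wy": 0,"wz": 0,"grip": 0.3},
    {"tx": 0,"ty": 0,"tz": -3,"wx": 0,"wy": 0,"wz": 0,"grip": 0.3}
  ]
}}

```text
clock: 4.83
tool_pos: [0.4843, -0.3059, 0.1177]
tool_rot: [[-0.977, 0.214, -0.008], [0.214, 0.977, 0.001], [0.008, -0.001, -1.0]]
contact_force: [-0.5, 0.6, -5.6]
finger_gap: 0.0593
grip_force: 67.1
```

```bash
python3 - <<'E'
from h import *
go([.4635,.0,.13],77.75);go([.4635,.28,.13],77.75)
S=cap('scene');b=S['image'].astype(int)
wax=((b[...,0]-b[...,2])>35)&(b[...,0]>130);w=np.zeros(wax.shape,np.uint8);w[120:230,130:225]=wax[120:230,130:225]
k,l,st,ce=cv2.connectedComponentsWithStats(w)
for i in range(1,k):
    if st[i,4]>30: print(st[i],ce[i],onz(S,*ce[i],.033+.12))
E
```

```text
t [ 2.149  7.357 -0.296] w [-0.008 -0.09  -0.025] mm 307
t [ 3.649 14.195 -0.289] w [-0.008 -0.09  -0.025] mm 586
[130 199  16  15 188] [136.70744681 206.30319149] [ 0.63061224 -0.37264704  0.153     ]
```

Emit:
{"fn": "carry_out", "kwargs": {
  "steps": [
    {"tx": 3.65,"ty": 13.5,"tz": -0.3,"wx": 0,"wy": -0.09,"wz": 0,"grip": 0.3},
    {"tx": 3.65,"ty": 13.5,"tz": -0.3,"wx": 0,"wy": -0.09,"wz": 0,"grip": 0.3},
    {"tx": 3.65,"ty": 13.5,"tz": -0.3,"wx": 0,"wy": -0.09,"wz": 0,"grip": 0.3},
    {"tx": 3.65,"ty": 13.5,"tz": -0.3,"wx": 0,"wy": -0.09,"wz": 0,"grip": 0.3},
    {"tx": 3.65,"ty": 13.5,"tz": -0.3,"wx": 0,"wy": -0.09,"wz": 0,"grip": 0.3},
    {"tx": 3.65,"ty": 13.5,"tz": -0.3,"wx": 0,"wy": -0.09,"wz": 0,"grip": 0.3},
    {"tx": 3.65,"ty": 13.5,"tz": -0.3,"wx": 0,"wy": -0.09,"wz": 0,"grip": 0.3},
    {"tx": 3.65,"ty": 13.5,"tz": -0.3,"wx": 0,"wy": -0.09,"wz": 0,"grip": 0.3},
    {"tx": 3.65,"ty": 13.5,"tz": -0.3,"wx": 0,"wy": -0.09,"wz": 0,"grip": 0.3},
    {"tx": 3.65,"ty": 13.5,"tz": -0.3,"wx": 0,"wy": -0.09,"wz": 0,"grip": 0.3},
    {"tx": 3.65,"ty": 13.5,"tz": -0.3,"wx": 0,"wy": -0.09,"wz": 0,"grip": 0.3},
    {"tx": 3.65,"ty": 13.5,"tz": -0.3,"wx": 0,"wy": -0.09,"wz": 0,"grip": 0.3}
  ]
}}

```text
clock: 5.88
tool_pos: [0.4602, 0.1932, 0.1284]
tool_rot: [[-0.977, 0.215, 0.001], [0.214, 0.977, -0.006], [-0.002, -0.005, -1.0]]
contact_force: [0.9, -0.1, -4.8]
finger_gap: 0.059
grip_force: 67.4
```

```bash
python3 - <<'E'
from h import *
go([.4635,.28,.125],77.75)
E
```

```text
t [0.385 2.138 0.072] w [-0.059  0.026 -0.027] mm 87
```

Emit:
{"fn": "carry_out", "kwargs": {
  "steps": [
    {"tx": 0.2,"ty": 1,"tz": 0.07,"wx": -0.06,"wy": 0,"wz": 0,"grip": 0.3},
    {"tx": 0.38,"ty": 1.8,"tz": 0.07,"wx": -0.06,"wy": 0,"wz": 0,"grip": 0.3},
    {"tx": 0.38,"ty": 2.14,"tz": 0.07,"wx": -0.06,"wy": 0,"wz": 0,"grip": 0.3},
    {"tx": 0.38,"ty": 2.14,"tz": 0.07,"wx": -0.06,"wy": 0,"wz": 0,"grip": 0.3},
    {"tx": 0.38,"ty": 2.14,"tz": 0.07,"wx": -0.06,"wy": 0,"wz": 0,"grip": 0.3},
    {"tx": 0.38,"ty": 2.14,"tz": 0.07,"wx": -0.06,"wy": 0,"wz": 0,"grip": 0.3}
  ]
}}

```text
clock: 6.38
tool_pos: [0.465, 0.2764, 0.1254]
tool_rot: [[-0.976, 0.216, 0.003], [0.216, 0.976, -0.002], [-0.003, -0.002, -1.0]]
contact_force: [0.3, -1.1, -4.4]
finger_gap: 0.0588
grip_force: 67.5
```

```bash
python3 - <<'E'
from h import *
go([.4635,.28,.07],77.75)
S=cap('scene');T=cap('top')
def cr(c,u,v):return cv2.resize(c['image'][v-30:v+30,u-20:u+20],(400,600),interpolation=cv2.INTER_CUBIC)
p=proj(S,[.4635,.28,.14]).astype(int);q=proj(T,[.4635,.28,.14]).astype(int);print(p,q,monitor.read_state()['tool_pos'])
cv2.imwrite('pics/m4.png',np.hstack([cr(S,*p),cr(T,*q)])[...,::-1])
E
```

```text
t [0.062 0.083 1.384] w [-0.018  0.039 -0.046] mm 56
[409 164] [126 258] [0.46562207 0.27620913 0.12618639]
```

View pics/m4.png

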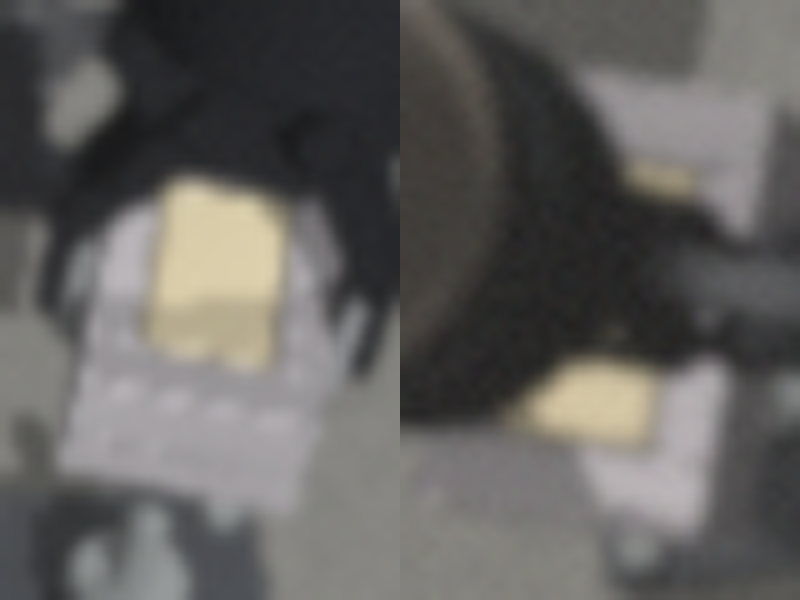

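The picture shows the mould level above the stand. In the scene crop the lower edge of its +x face runs (62,475)–(300,518). In the top crop the -y edge runs (770,95)–(700,535). I'll compute where the hole is.

```bash
python3 - <<'E'
from h import *
S=cap('scene');T=cap('top');s=monitor.read_state();tp=s['tool_pos'];print(tp)
f=lambda x,y,u0,v0,k=10:(u0+x/k-.45,v0+y/k-.45)
a=np.radians(-12.5);ex=np.array([np.cos(a),np.sin(a)]);ey=np.array([-ex[1],ex[0]])
zb=tp[2]-.0026;zt=zb+.034
for n,c,l,z in(('Sbot',S,[(62,475),(300,518)],zb),('Stop',S,[(82,375),(328,420)],zt),('Swaxfront',S,[(145,350),(275,372)],zt-.001),
  ('Ttop -y edge',T,[(370,95),(300,535)],zt),('Twax back right/front right',T,[(250,445),(293,168)],zt-.001)):
    u0,v0=(389,134) if c is S else (106,228)
    P=np.array([onz(c,*f(*p,u0,v0),z)[:2] for p in l]);d=P[1]-P[0]
    rel=(P-tp[:2])@np.stack([ex,ey],1)*1000
    print(n,P.round(4).tolist(),'len',np.linalg.norm(d).round(4),'ang',np.degrees(np.arctan2(d[1],d[0])).round(1),'rel tool in mould xy mm',rel.round(1).tolist())
E
```

```text
[0.46583028 0.27694773 0.12677017]
Sbot [[0.5052, 0.2413], [0.5159, 0.2999]] len 0.0596 ang 79.7 rel tool in mould xy mm [[46.2, -26.3], [43.9, 33.2]]
Stop [[0.5013, 0.2405], [0.5124, 0.2999]] len 0.0603 ang 79.4 rel tool in mould xy mm [[42.5, -27.9], [40.5, 32.4]]
Swaxfront [[0.4917, 0.2571], [0.497, 0.2888]] len 0.0321 ang 80.4 rel tool in mould xy mm [[29.5, -13.8], [27.9, 18.3]]
Ttop -y edge [[0.5015, 0.2405], [0.4144, 0.2575]] len 0.0887 ang 168.9 rel tool in mould xy mm [[42.7, -27.9], [-46.0, -30.1]]
Twax back right/front right [[0.4331, 0.2674], [0.488, 0.257]] len 0.0559 ang -10.7 rel tool in mould xy mm [[-29.9, -16.4], [26.0, -14.7]]
```

The mould's visual centre is about (-0.6,+2.0) mm from the TCP, so the TCP target is (0.464,0.278). I'll descend to just above the tip, then feel for it.

Emit:
{"fn": "carry_out", "kwargs": {
  "steps": [
    {"tx": 0.05,"ty": 0.03,"tz": 0.5,"wx": 0,"wy": 0.04,"wz": 0,"grip": 0.3},
    {"tx": 0.05,"ty": 0.03,"tz": 1,"wx": 0,"wy": 0.04,"wz": 0,"grip": 0.3},
    {"tx": 0.05,"ty": 0.03,"tz": 1.3,"wx": 0,"wy": 0.04,"wz": 0,"grip": 0.3},
    {"tx": 0.05,"ty": 0.03,"tz": 1.4,"wx": 0,"wy": 0.04,"wz": 0,"grip": 0.3},
    {"tx": 0.05,"ty": 0.03,"tz": 1.4,"wx": 0,"wy": 0.04,"wz": 0,"grip": 0.3},
    {"tx": 0.05,"ty": 0.03,"tz": 1.4,"wx": 0,"wy": 0.04,"wz": 0,"grip": 0.3},
    {"tx": 0.05,"ty": 0.03,"tz": 1.4,"wx": 0,"wy": 0.04,"wz": 0,"grip": 0.3}
  ]
}}

```text
clock: 7.17
tool_pos: [0.4654, 0.2807, 0.0722]
tool_rot: [[-0.977, 0.215, 0.004], [0.215, 0.977, 0.003], [-0.004, 0.004, -1.0]]
contact_force: [0.0, 0.5, -4.1]
finger_gap: 0.0589
grip_force: 67.4
```

```bash
python3 - <<'E'
from h import *
go([.4641,.278,.062],77.5)
E
```

```text
t [ 0.017 -0.074  0.255] w [0.05  0.041 0.019] mm 11
```

Emit:
{"fn": "carry_out", "kwargs": {
  "steps": [
    {"tx": 0.02,"ty": -0.06,"tz": 0.1,"wx": 0.05,"wy": 0.04,"wz": 0,"grip": 0.3},
    {"tx": 0.02,"ty": -0.06,"tz": 0.1,"wx": 0.05,"wy": 0.04,"wz": 0,"grip": 0.3},
    {"tx": 0.02,"ty": -0.06,"tz": 0.1,"wx": 0.05,"wy": 0.04,"wz": 0,"grip": 0.3},
    {"tx": 0.02,"ty": -0.06,"tz": 0.1,"wx": 0.05,"wy": 0.04,"wz": 0,"grip": 0.3},
    {"tx": 0.02,"ty": -0.06,"tz": 0.1,"wx": 0.05,"wy": 0.04,"wz": 0,"grip": 0.3},
    {"tx": 0.02,"ty": -0.06,"tz": 0.1,"wx": 0.05,"wy": 0.04,"wz": 0,"grip": 0.3}
  ]
}}

```text
clock: 7.67
tool_pos: [0.463, 0.2783, 0.0671]
tool_rot: [[-0.977, 0.214, -0.002], [0.214, 0.977, -0.001], [0.002, -0.002, -1.0]]
contact_force: [-0.7, -0.1, -4.1]
finger_gap: 0.0589
grip_force: 67.4
```

```bash
python3 - <<'E'
from h import *
P=[]
for _ in range(5): eyes.capture('top');s=monitor.read_state();P.append(np.r_[s['tool_pos']*1000,s['contact_force']])
print(np.round(P,1));go([.4641,.278,.062],77.5,p0=np.mean(P,0)[:3]/1000)
E
```

```text
[[ 4.630e+02  2.783e+02  6.710e+01 -6.000e-01 -0.000e+00 -4.200e+00]
 [ 4.630e+02  2.783e+02  6.700e+01 -4.000e-01  7.000e-01 -5.100e+00]
 [ 4.629e+02  2.783e+02  6.700e+01 -5.000e-01  5.000e-01 -5.000e+00]
 [ 4.630e+02  2.782e+02  6.700e+01 -8.000e-01  0.000e+00 -4.300e+00]
 [ 4.629e+02  2.782e+02  6.700e+01 -1.000e-01 -0.000e+00 -4.900e+00]]
t [-0.029 -0.     0.125] w [-0.022 -0.021  0.024] mm 5
```

Emit:
{"fn": "carry_out", "kwargs": {
  "steps": [
    {"tx": -0.03,"ty": 0,"tz": 0.03,"wx": 0,"wy": 0,"wz": 0,"grip": 0.3},
    {"tx": -0.03,"ty": 0,"tz": 0.06,"wx": 0,"wy": 0,"wz": 0,"grip": 0.3},
    {"tx": -0.03,"ty": 0,"tz": 0.09,"wx": 0,"wy": 0,"wz": 0,"grip": 0.3},
    {"tx": -0.03,"ty": 0,"tz": 0.12,"wx": 0,"wy": 0,"wz": 0,"grip": 0.3},
    {"tx": -0.03,"ty": 0,"tz": 0.15,"wx": 0,"wy": 0,"wz": 0,"grip": 0.3},
    {"tx": -0.03,"ty": 0,"tz": 0.15,"wx": 0,"wy": 0,"wz": 0,"grip": 0.3},
    {"tx": -0.03,"ty": 0,"tz": 0.15,"wx": 0,"wy": 0,"wz": 0,"grip": 0.3}
  ]
}}

```text
clock: 8.5
tool_pos: [0.464, 0.2779, 0.0608]
tool_rot: [[-0.977, 0.214, -0.002], [0.214, 0.977, -0.002], [0.002, -0.002, -1.0]]
contact_force: [0.6, 0.5, -5.0]
finger_gap: 0.0589
grip_force: 67.4
```

No contact yet at bottom ≈58 mm. Continuing in small steps.

Emit:
{"fn": "carry_out", "kwargs": {
  "steps": [
    {"tx": 0,"ty": 0,"tz": 0.02,"wx": 0,"wy": 0,"wz": 0,"grip": 0.3},
    {"tx": 0,"ty": 0,"tz": 0.04,"wx": 0,"wy": 0,"wz": 0,"grip": 0.3},
    {"tx": 0,"ty": 0,"tz": 0.06,"wx": 0,"wy": 0,"wz": 0,"grip": 0.3},
    {"tx": 0,"ty": 0,"tz": 0.08,"wx": 0,"wy": 0,"wz": 0,"grip": 0.3},
    {"tx": 0,"ty": 0,"tz": 0.08,"wx": 0,"wy": 0,"wz": 0,"grip": 0.3}
  ]
}}

```text
clock: 8.92
tool_pos: [0.464, 0.2778, 0.0575]
tool_rot: [[-0.977, 0.214, -0.002], [0.214, 0.977, -0.002], [0.002, -0.002, -1.0]]
contact_force: [-0.6, -0.1, -4.5]
finger_gap: 0.0591
grip_force: 67.4
```

Emit:
{"fn": "carry_out", "kwargs": {
  "steps": [
    {"tx": 0,"ty": 0,"tz": 0.02,"wx": 0,"wy": 0,"wz": 0,"grip": 0.3},
    {"tx": 0,"ty": 0,"tz": 0.04,"wx": 0,"wy": 0,"wz": 0,"grip": 0.3},
    {"tx": 0,"ty": 0,"tz": 0.06,"wx": 0,"wy": 0,"wz": 0,"grip": 0.3},
    {"tx": 0,"ty": 0,"tz": 0.08,"wx": 0,"wy": 0,"wz": 0,"grip": 0.3},
    {"tx": 0,"ty": 0,"tz": 0.08,"wx": 0,"wy": 0,"wz": 0,"grip": 0.3}
  ]
}}

```text
clock: 9.33
tool_pos: [0.464, 0.2778, 0.0544]
tool_rot: [[-0.977, 0.214, -0.002], [0.214, 0.977, -0.002], [0.002, -0.002, -1.0]]
contact_force: [0.4, -0.7, -4.7]
finger_gap: 0.0588
grip_force: 67.4
```

The bottom is at ~52 mm, below the lowest possible tip, with no force, so the rod is in the hole. Continuing.

Emit:
{"fn": "carry_out", "kwargs": {
  "steps": [
    {"tx": 0,"ty": 0,"tz": 0.03,"wx": 0,"wy": 0,"wz": 0,"grip": 0.3},
    {"tx": 0,"ty": 0,"tz": 0.05,"wx": 0,"wy": 0,"wz": 0,"grip": 0.3},
    {"tx": 0,"ty": 0,"tz": 0.07,"wx": 0,"wy": 0,"wz": 0,"grip": 0.3},
    {"tx": 0,"ty": 0,"tz": 0.09,"wx": 0,"wy": 0,"wz": 0,"grip": 0.3},
    {"tx": 0,"ty": 0,"tz": 0.11,"wx": 0,"wy": 0,"wz": 0,"grip": 0.3},
    {"tx": 0,"ty": 0,"tz": 0.13,"wx": 0,"wy": 0,"wz": 0,"grip": 0.3},
    {"tx": 0,"ty": 0,"tz": 0.13,"wx": 0,"wy": 0,"wz": 0,"grip": 0.3}
  ]
}}

```text
clock: 9.92
tool_pos: [0.464, 0.2778, 0.0492]
tool_rot: [[-0.977, 0.214, -0.002], [0.214, 0.977, -0.002], [0.002, -0.002, -1.0]]
contact_force: [0.0, -0.3, -5.5]
finger_gap: 0.059
grip_force: 67.4
```

Emit:
{"fn": "carry_out", "kwargs": {
  "steps": [
    {"tx": 0,"ty": 0,"tz": 0.02,"wx": 0,"wy": 0,"wz": 0,"grip": 0.3},
    {"tx": 0,"ty": 0,"tz": 0.04,"wx": 0,"wy": 0,"wz": 0,"grip": 0.3},
    {"tx": 0,"ty": 0,"tz": 0.06,"wx": 0,"wy": 0,"wz": 0,"grip": 0.3},
    {"tx": 0,"ty": 0,"tz": 0.08,"wx": 0,"wy": 0,"wz": 0,"grip": 0.3},
    {"tx": 0,"ty": 0,"tz": 0.1,"wx": 0,"wy": 0,"wz": 0,"grip": 0.3},
    {"tx": 0,"ty": 0,"tz": 0.1,"wx": 0,"wy": 0,"wz": 0,"grip": 0.3}
  ]
}}

```text
clock: 10.42
tool_pos: [0.4646, 0.2782, 0.046]
tool_rot: [[-0.977, 0.214, -0.001], [0.214, 0.977, -0.001], [0.001, -0.001, -1.0]]
contact_force: [-1.4, 0.3, 3.5]
finger_gap: 0.0591
grip_force: 68.2
```

The rod now bears on the bar (net ≈8 N). Tip ≈56 mm, so home should be at TCP z≈0.032. Pressing in slow steps.

Emit:
{"fn": "carry_out", "kwargs": {
  "steps": [
    {"tx": 0,"ty": 0,"tz": 0.015,"wx": 0,"wy": 0,"wz": 0,"grip": 0.3},
    {"tx": 0,"ty": 0,"tz": 0.03,"wx": 0,"wy": 0,"wz": 0,"grip": 0.3},
    {"tx": 0,"ty": 0,"tz": 0.045,"wx": 0,"wy": 0,"wz": 0,"grip": 0.3},
    {"tx": 0,"ty": 0,"tz": 0.06,"wx": 0,"wy": 0,"wz": 0,"grip": 0.3},
    {"tx": 0,"ty": 0,"tz": 0.06,"wx": 0,"wy": 0,"wz": 0,"grip": 0.3}
  ]
}}

```text
clock: 10.83
tool_pos: [0.4646, 0.278, 0.043]
tool_rot: [[-0.977, 0.215, -0.001], [0.215, 0.977, -0.001], [0.001, -0.001, -1.0]]
contact_force: [0.7, -1.0, 3.2]
finger_gap: 0.0592
grip_force: 68.3
```

Emit:
{"fn": "carry_out", "kwargs": {
  "steps": [
    {"tx": 0,"ty": 0,"tz": 0.015,"wx": 0,"wy": 0,"wz": 0,"grip": 0.3},
    {"tx": 0,"ty": 0,"tz": 0.03,"wx": 0,"wy": 0,"wz": 0,"grip": 0.3},
    {"tx": 0,"ty": 0,"tz": 0.045,"wx": 0,"wy": 0,"wz": 0,"grip": 0.3},
    {"tx": 0,"ty": 0,"tz": 0.06,"wx": 0,"wy": 0,"wz": 0,"grip": 0.3},
    {"tx": 0,"ty": 0,"tz": 0.075,"wx": 0,"wy": 0,"wz": 0,"grip": 0.3},
    {"tx": 0,"ty": 0,"tz": 0.09,"wx": 0,"wy": 0,"wz": 0,"grip": 0.3},
    {"tx": 0,"ty": 0,"tz": 0.105,"wx": 0,"wy": 0,"wz": 0,"grip": 0.3},
    {"tx": 0,"ty": 0,"tz": 0.12,"wx": 0,"wy": 0,"wz": 0,"grip": 0.3},
    {"tx": 0,"ty": 0,"tz": 0.135,"wx": 0,"wy": 0,"wz": 0,"grip": 0.3},
    {"tx": 0,"ty": 0,"tz": 0.135,"wx": 0,"wy": 0,"wz": 0,"grip": 0.3}
  ]
}}

```text
clock: 11.67
tool_pos: [0.4642, 0.2779, 0.0374]
tool_rot: [[-0.977, 0.214, -0.002], [0.214, 0.977, -0.002], [0.002, -0.002, -1.0]]
contact_force: [1.4, 0.3, 1.9]
finger_gap: 0.0593
grip_force: 68.3
```

Emit:
{"fn": "carry_out", "kwargs": {
  "steps": [
    {"tx": 0,"ty": 0,"tz": 0.015,"wx": 0,"wy": 0,"wz": 0,"grip": 0.3},
    {"tx": 0,"ty": 0,"tz": 0.03,"wx": 0,"wy": 0,"wz": 0,"grip": 0.3},
    {"tx": 0,"ty": 0,"tz": 0.045,"wx": 0,"wy": 0,"wz": 0,"grip": 0.3},
    {"tx": 0,"ty": 0,"tz": 0.06,"wx": 0,"wy": 0,"wz": 0,"grip": 0.3},
    {"tx": 0,"ty": 0,"tz": 0.075,"wx": 0,"wy": 0,"wz": 0,"grip": 0.3},
    {"tx": 0,"ty": 0,"tz": 0.085,"wx": 0,"wy": 0,"wz": 0,"grip": 0.3},
    {"tx": 0,"ty": 0,"tz": 0.085,"wx": 0,"wy": 0,"wz": 0,"grip": 0.3}
  ]
}}

```text
clock: 12.25
tool_pos: [0.4637, 0.2773, 0.0341]
tool_rot: [[-0.977, 0.215, -0.003], [0.215, 0.977, -0.002], [0.003, -0.003, -1.0]]
contact_force: [0.1, -0.9, 3.0]
finger_gap: 0.0591
grip_force: 68.7
```

Emit:
{"fn": "carry_out", "kwargs": {
  "steps": [
    {"tx": 0,"ty": 0,"tz": 0.01,"wx": 0,"wy": 0,"wz": 0,"grip": 0.3},
    {"tx": 0,"ty": 0,"tz": 0.02,"wx": 0,"wy": 0,"wz": 0,"grip": 0.3},
    {"tx": 0,"ty": 0,"tz": 0.02,"wx": 0,"wy": 0,"wz": 0,"grip": 0.3}
  ]
}}

```text
clock: 12.5
tool_pos: [0.4637, 0.2774, 0.0341]
tool_rot: [[-0.977, 0.215, -0.003], [0.215, 0.977, -0.002], [0.003, -0.003, -1.0]]
contact_force: [-2.1, -2.2, 8.3]
finger_gap: 0.0592
grip_force: 69.2
```

Emit:
{"fn": "carry_out", "kwargs": {
  "steps": [
    {"tx": 0,"ty": 0,"tz": 0.01,"wx": 0,"wy": 0,"wz": 0,"grip": 0.3},
    {"tx": 0,"ty": 0,"tz": 0.02,"wx": 0,"wy": 0,"wz": 0,"grip": 0.3},
    {"tx": 0,"ty": 0,"tz": 0.02,"wx": 0,"wy": 0,"wz": 0,"grip": 0.3}
  ]
}}

```text
clock: 12.75
tool_pos: [0.4637, 0.2774, 0.034]
tool_rot: [[-0.977, 0.215, -0.003], [0.215, 0.977, -0.002], [0.003, -0.003, -1.0]]
contact_force: [-2.7, -3.6, 12.6]
finger_gap: 0.0592
grip_force: 69.8
```

```bash
python3 - <<'E'
from h import *
S=cap('scene');T=cap('top')
def cr(c,u,v):return cv2.resize(c['image'][v-30:v+30,u-20:u+20],(400,600),interpolation=cv2.INTER_CUBIC)
P=[.4637,.2774,.06]
p=proj(S,P).astype(int);q=proj(T,P).astype(int);print(p,q)
cv2.imwrite('pics/m5.png',np.hstack([cr(S,*p),cr(T,*q)])[...,::-1])
E
```

```text
[402 184] [138 262]
```

View pics/m5.png

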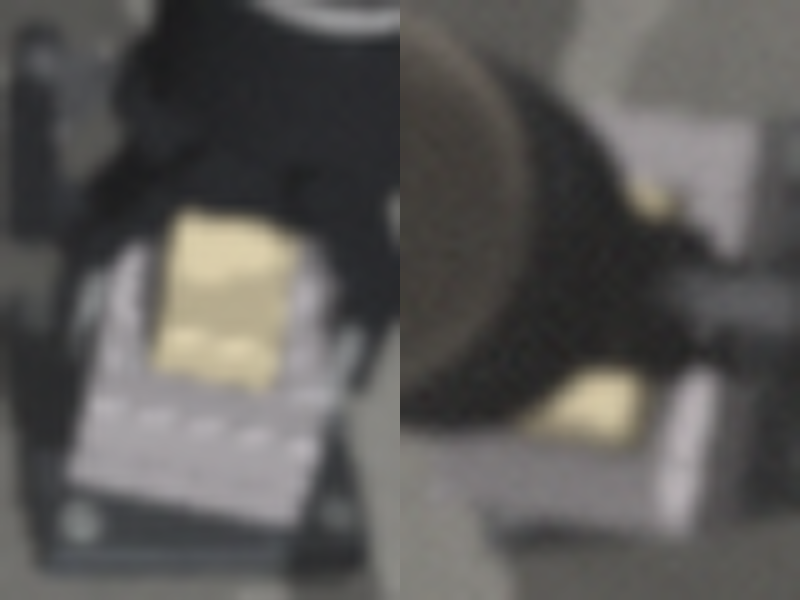

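The bar now stands clearly proud of the rim, with its +x face visible at scene crop (215,355). The mould is level on a hard stop: z has not moved while force grew, and bottom ≈31.5 mm means tip ≈57.5 mm, matching the picture. I'll ease the force and release.

Emit:
{"fn": "carry_out", "kwargs": {
  "steps": [
    {"tx": 0,"ty": 0,"tz": -0.01,"wx": 0,"wy": 0,"wz": 0,"grip": 0.3},
    {"tx": 0,"ty": 0,"tz": -0.025,"wx": 0,"wy": 0,"wz": 0,"grip": 0.3},
    {"tx": 0,"ty": 0,"tz": -0.04,"wx": 0,"wy": 0,"wz": 0,"grip": 0.3},
    {"tx": 0,"ty": 0,"tz": -0.04,"wx": 0,"wy": 0,"wz": 0,"grip": 0.3}
  ]
}}

```text
clock: 13.18
tool_pos: [0.4637, 0.2774, 0.0341]
tool_rot: [[-0.977, 0.215, -0.003], [0.215, 0.977, -0.002], [0.002, -0.003, -1.0]]
contact_force: [-0.4, -2.9, 3.7]
finger_gap: 0.0594
grip_force: 68.6
```

Emit:
{"fn": "carry_out", "kwargs": {
  "steps": [
    {"tx": 0,"ty": 0,"tz": 0,"wx": 0,"wy": 0,"wz": 0,"grip": 0.8},
    {"tx": 0,"ty": 0,"tz": 0,"wx": 0,"wy": 0,"wz": 0,"grip": 1},
    {"tx": 0,"ty": 0,"tz": 0,"wx": 0,"wy": 0,"wz": 0,"grip": 1},
    {"tx": 0,"ty": 0,"tz": 0,"wx": 0,"wy": 0,"wz": 0,"grip": 1},
    {"tx": 0,"ty": 0,"tz": 0,"wx": 0,"wy": 0,"wz": 0,"grip": 1}
  ]
}}

```text
clock: 13.6
tool_pos: [0.4639, 0.2781, 0.0339]
tool_rot: [[-0.977, 0.214, -0.003], [0.214, 0.977, -0.002], [0.002, -0.002, -1.0]]
contact_force: [0.6, -0.4, -0.4]
finger_gap: 0.0852
grip_force: 0.0
```

Emit:
{"fn": "carry_out", "kwargs": {
  "steps": [
    {"tx": 0,"ty": 0,"tz": -0.2,"wx": 0,"wy": 0,"wz": 0,"grip": 1},
    {"tx": 0,"ty": 0,"tz": -0.4,"wx": 0,"wy": 0,"wz": 0,"grip": 1},
    {"tx": 0,"ty": 0,"tz": -0.6,"wx": 0,"wy": 0,"wz": 0,"grip": 1},
    {"tx": 0,"ty": 0,"tz": -0.83,"wx": 0,"wy": 0,"wz": 0,"grip": 1},
    {"tx": 0,"ty": 0,"tz": -0.83,"wx": 0,"wy": 0,"wz": 0,"grip": 1},
    {"tx": 0,"ty": 0,"tz": -0.83,"wx": 0,"wy": 0,"wz": 0,"grip": 1},
    {"tx": 0,"ty": 0,"tz": -0.83,"wx": 0,"wy": 0,"wz": 0,"grip": 1}
  ]
}}

```text
clock: 14.18
tool_pos: [0.464, 0.278, 0.0675]
tool_rot: [[-0.977, 0.214, -0.002], [0.214, 0.977, -0.001], [0.002, -0.002, -1.0]]
contact_force: [-0.0, -0.1, -0.2]
finger_gap: 0.0854
grip_force: 0.0
```

```bash
python3 - <<'E'
from h import *
go([.4637,.2777,.0665],77.6)
E
```

```text
t [ 0.006 -0.008  0.025] w [-0.02  -0.021  0.005] mm 1
```

Emit:
{"fn": "carry_out", "kwargs": {
  "steps": [
    {"tx": 0,"ty": 0,"tz": 0,"wx": 0,"wy": 0,"wz": 0,"grip": 0.6},
    {"tx": 0,"ty": 0,"tz": 0,"wx": 0,"wy": 0,"wz": 0,"grip": 0.5},
    {"tx": 0,"ty": 0,"tz": 0,"wx": 0,"wy": 0,"wz": 0,"grip": 0.44},
    {"tx": 0,"ty": 0,"tz": 0,"wx": 0,"wy": 0,"wz": 0,"grip": 0.41},
    {"tx": 0,"ty": 0,"tz": 0,"wx": 0,"wy": 0,"wz": 0,"grip": 0.38},
    {"tx": 0,"ty": 0,"tz": 0,"wx": 0,"wy": 0,"wz": 0,"grip": 0.35},
    {"tx": 0,"ty": 0,"tz": 0,"wx": 0,"wy": 0,"wz": 0,"grip": 0.32},
    {"tx": 0,"ty": 0,"tz": 0,"wx": 0,"wy": 0,"wz": 0,"grip": 0.32},
    {"tx": 0,"ty": 0,"tz": 0,"wx": 0,"wy": 0,"wz": 0,"grip": 0.32}
  ]
}}

```text
clock: 14.93
tool_pos: [0.4641, 0.2779, 0.0675]
tool_rot: [[-0.977, 0.214, -0.002], [0.214, 0.977, -0.002], [0.002, -0.002, -1.0]]
contact_force: [-0.7, -0.6, 1.2]
finger_gap: 0.0305
grip_force: 59.3
```

Emit:
{"fn": "carry_out", "kwargs": {
  "steps": [
    {"tx": 0,"ty": 0,"tz": -0.05,"wx": 0,"wy": 0,"wz": 0,"grip": 0.3},
    {"tx": 0,"ty": 0,"tz": -0.1,"wx": 0,"wy": 0,"wz": 0,"grip": 0.3},
    {"tx": 0,"ty": 0,"tz": -0.2,"wx": 0,"wy": 0,"wz": 0,"grip": 0.3},
    {"tx": 0,"ty": 0,"tz": -0.3,"wx": 0,"wy": 0,"wz": 0,"grip": 0.3},
    {"tx": 0,"ty": 0,"tz": -0.5,"wx": 0,"wy": 0,"wz": 0,"grip": 0.3},
    {"tx": 0,"ty": 0,"tz": -0.8,"wx": 0,"wy": 0,"wz": 0,"grip": 0.3},
    {"tx": 0,"ty": 0,"tz": -1.2,"wx": 0,"wy": 0,"wz": 0,"grip": 0.3},
    {"tx": 0,"ty": 0,"tz": -1.6,"wx": 0,"wy": 0,"wz": 0,"grip": 0.3},
    {"tx": 0,"ty": 0,"tz": -1.6,"wx": 0,"wy": 0,"wz": 0,"grip": 0.3},
    {"tx": 0,"ty": 0,"tz": -1.6,"wx": 0,"wy": 0,"wz": 0,"grip": 0.3}
  ]
}}

```text
clock: 15.77
tool_pos: [0.4651, 0.2785, 0.1326]
tool_rot: [[-0.977, 0.214, 0.0], [0.214, 0.977, 0.0], [-0.0, 0.0, -1.0]]
contact_force: [-0.1, 0.9, -0.2]
finger_gap: 0.0302
grip_force: 59.3
```

```bash
python3 - <<'E'
from h import *
go([.584,-.029,.13],74);S=cap('scene')
cv2.imwrite('pics/s6.png',cv2.resize(S['image'][110:260,260:460],(800,600),interpolation=cv2.INTER_CUBIC)[...,::-1])
E
```

```text
t [-4.551 -6.872  0.064] w [0.003 0.003 0.724] mm 330
```

View pics/s6.png

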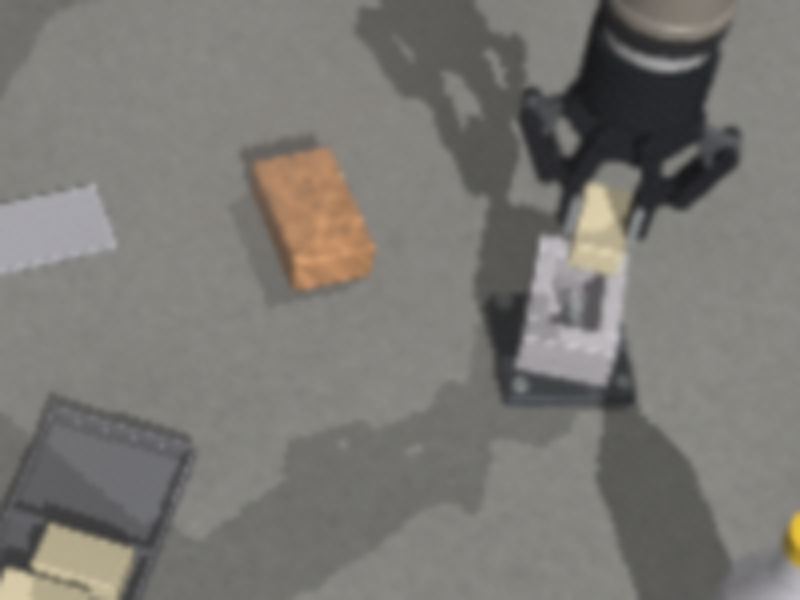

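The bar is held level at crop (600,225). The mould sits on the stand with the rod tip visible in the empty pocket at (577,300). Moving over the tray.

Emit:
{"fn": "carry_out", "kwargs": {
  "steps": [
    {"tx": -4.55,"ty": -6.87,"tz": 0.4,"wx": 0,"wy": 0,"wz": 0.72,"grip": 0.3},
    {"tx": -4.55,"ty": -6.87,"tz": 0.4,"wx": 0,"wy": 0,"wz": 0.72,"grip": 0.3},
    {"tx": -4.55,"ty": -6.87,"tz": 0.4,"wx": 0,"wy": 0,"wz": 0.72,"grip": 0.3},
    {"tx": -4.55,"ty": -6.87,"tz": 0.4,"wx": 0,"wy": 0,"wz": 0.72,"grip": 0.3},
    {"tx": -4.55,"ty": -6.87,"tz": 0.4,"wx": 0,"wy": 0,"wz": 0.72,"grip": 0.3},
    {"tx": -4.55,"ty": -6.87,"tz": 0.4,"wx": 0,"wy": 0,"wz": 0.72,"grip": 0.3},
    {"tx": -4.55,"ty": -6.87,"tz": 0.4,"wx": 0,"wy": 0,"wz": 0.72,"grip": 0.3},
    {"tx": -4.55,"ty": -6.87,"tz": 0.4,"wx": 0,"wy": 0,"wz": 0.72,"grip": 0.3},
    {"tx": -4.55,"ty": -6.87,"tz": 0.4,"wx": 0,"wy": 0,"wz": 0.72,"grip": 0.3},
    {"tx": -4.55,"ty": -6.87,"tz": 0.4,"wx": 0,"wy": 0,"wz": 0.72,"grip": 0.3},
    {"tx": -4.55,"ty": -6.87,"tz": 0.4,"wx": 0,"wy": 0,"wz": 0.72,"grip": 0.3},
    {"tx": -4.55,"ty": -6.87,"tz": 0.4,"wx": 0,"wy": 0,"wz": 0.72,"grip": 0.3}
  ]
}}

```text
clock: 16.82
tool_pos: [0.5823, -0.0271, 0.1145]
tool_rot: [[-0.962, 0.273, -0.004], [0.273, 0.962, 0.0], [0.004, -0.001, -1.0]]
contact_force: [-0.2, 0.7, -0.4]
finger_gap: 0.0305
grip_force: 59.4
```

Emit:
{"fn": "carry_out", "kwargs": {
  "steps": [
    {"tx": 0,"ty": 0,"tz": 0.8,"wx": 0,"wy": 0,"wz": 0,"grip": 0.3},
    {"tx": 0,"ty": 0,"tz": 1.3,"wx": 0,"wy": 0,"wz": 0,"grip": 0.3},
    {"tx": 0,"ty": 0,"tz": 1.6,"wx": 0,"wy": 0,"wz": 0,"grip": 0.3},
    {"tx": 0,"ty": 0,"tz": 1.6,"wx": 0,"wy": 0,"wz": 0,"grip": 0.3},
    {"tx": 0,"ty": 0,"tz": 1.6,"wx": 0,"wy": 0,"wz": 0,"grip": 0.3},
    {"tx": 0,"ty": 0,"tz": 1.6,"wx": 0,"wy": 0,"wz": 0,"grip": 0.3}
  ]
}}

```text
clock: 17.32
tool_pos: [0.5841, -0.029, 0.0528]
tool_rot: [[-0.962, 0.274, 0.0], [0.274, 0.962, -0.001], [-0.001, -0.001, -1.0]]
contact_force: [-0.0, -0.2, -1.0]
finger_gap: 0.0304
grip_force: 59.4
```

```bash
python3 - <<'E'
from h import *
go([.583,-.029,.016],74);S=cap('scene');T=cap('top')
def cr(c,u,v):return cv2.resize(c['image'][v-45:v+45,u-30:u+30],(400,600),interpolation=cv2.INTER_CUBIC)
cv2.imwrite('pics/s7.png',np.hstack([cr(S,280,235),cr(T,278,190)])[...,::-1])
E
```

```text
t [ 0.026 -0.007  0.92 ] w [-0.015  0.007  0.017] mm 37
```

View pics/s7.png

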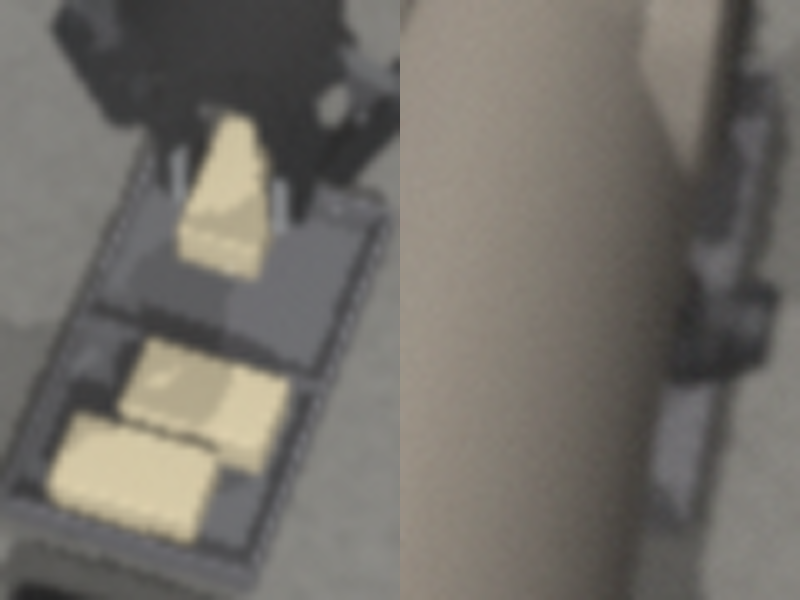

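The bar is over the empty half with its front edge at scene crop (220,275), clear of the divider at (210,340). Lowering slowly.

Emit:
{"fn": "carry_out", "kwargs": {
  "steps": [
    {"tx": 0,"ty": 0,"tz": 0.3,"wx": 0,"wy": 0,"wz": 0,"grip": 0.3},
    {"tx": 0,"ty": 0,"tz": 0.6,"wx": 0,"wy": 0,"wz": 0,"grip": 0.3},
    {"tx": 0,"ty": 0,"tz": 0.8,"wx": 0,"wy": 0,"wz": 0,"grip": 0.3},
    {"tx": 0,"ty": 0,"tz": 0.9,"wx": 0,"wy": 0,"wz": 0,"grip": 0.3},
    {"tx": 0,"ty": 0,"tz": 0.93,"wx": 0,"wy": 0,"wz": 0,"grip": 0.3},
    {"tx": 0,"ty": 0,"tz": 0.95,"wx": 0,"wy": 0,"wz": 0,"grip": 0.3},
    {"tx": 0,"ty": 0,"tz": 0.95,"wx": 0,"wy": 0,"wz": 0,"grip": 0.3}
  ]
}}

```text
clock: 18.0
tool_pos: [0.5827, -0.0296, 0.0134]
tool_rot: [[-0.961, 0.275, -0.003], [0.275, 0.961, -0.001], [0.002, -0.002, -1.0]]
contact_force: [-1.1, -0.5, 1.0]
finger_gap: 0.0299
grip_force: 59.5
```

Emit:
{"fn": "carry_out", "kwargs": {
  "steps": [
    {"tx": 0,"ty": 0,"tz": 0.01,"wx": 0,"wy": 0,"wz": 0,"grip": 0.3},
    {"tx": 0,"ty": 0,"tz": 0.02,"wx": 0,"wy": 0,"wz": 0,"grip": 0.3},
    {"tx": 0,"ty": 0,"tz": 0.02,"wx": 0,"wy": 0,"wz": 0,"grip": 0.3}
  ]
}}

```text
clock: 18.25
tool_pos: [0.5832, -0.0297, 0.0133]
tool_rot: [[-0.961, 0.275, -0.001], [0.275, 0.961, -0.001], [0.001, -0.002, -1.0]]
contact_force: [-1.8, -0.1, 4.6]
finger_gap: 0.0299
grip_force: 59.9
```

The bar is on the floor (≈5 N). I'll open partly and lift away.

Emit:
{"fn": "carry_out", "kwargs": {
  "steps": [
    {"tx": 0,"ty": 0,"tz": -0.01,"wx": 0,"wy": 0,"wz": 0,"grip": 0.3},
    {"tx": 0,"ty": 0,"tz": -0.01,"wx": 0,"wy": 0,"wz": 0,"grip": 0.5},
    {"tx": 0,"ty": 0,"tz": -0.01,"wx": 0,"wy": 0,"wz": 0,"grip": 0.58},
    {"tx": 0,"ty": 0,"tz": -0.01,"wx": 0,"wy": 0,"wz": 0,"grip": 0.58},
    {"tx": 0,"ty": 0,"tz": -0.01,"wx": 0,"wy": 0,"wz": 0,"grip": 0.58},
    {"tx": 0,"ty": 0,"tz": -0.3,"wx": 0,"wy": 0,"wz": 0,"grip": 0.58},
    {"tx": 0,"ty": 0,"tz": -1,"wx": 0,"wy": 0,"wz": 0,"grip": 0.58},
    {"tx": 0,"ty": 0,"tz": -2,"wx": 0,"wy": 0,"wz": 0,"grip": 0.58},
    {"tx": 0,"ty": 0,"tz": -3,"wx": 0,"wy": 0,"wz": 0,"grip": 0.58},
    {"tx": 0,"ty": 0,"tz": -4,"wx": 0,"wy": 0,"wz": 0,"grip": 0.58},
    {"tx": 0,"ty": 0,"tz": -5,"wx": 0,"wy": 0,"wz": 0,"grip": 0.58},
    {"tx": 0,"ty": 0,"tz": -5,"wx": 0,"wy": 0,"wz": 0,"grip": 0.58}
  ]
}}

```text
clock: 19.25
tool_pos: [0.5888, -0.0305, 0.2235]
tool_rot: [[-0.961, 0.276, 0.017], [0.276, 0.961, -0.002], [-0.017, 0.003, -1.0]]
contact_force: [1.8, 0.6, 1.4]
finger_gap: 0.0496
grip_force: 0.0
```

```bash
python3 - <<'E'
from h import *
S=cap('scene');print(monitor.read_state()['finger_gap'])
cv2.imwrite('pics/s8.png',cv2.resize(S['image'][130:310,210:450],(800,600),interpolation=cv2.INTER_CUBIC)[...,::-1])
E
```

```text
0.049510937463116196
```

View pics/s8.png

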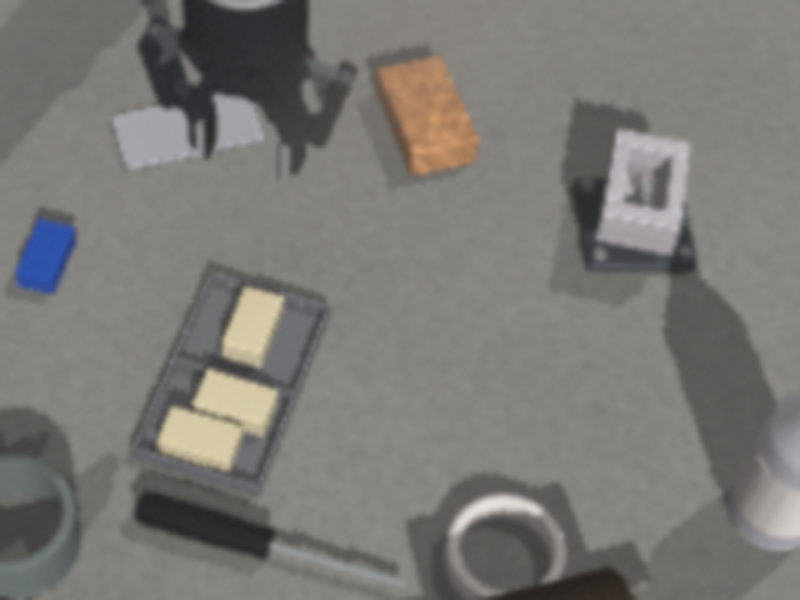

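The bar lies flat in the empty half at (253,325). The mould is level on the stand at (645,190), and nothing else has moved. I'll hand in the job.

```bash
python3 -c "
from h import *
print(env.close_job())"
```

```text
the job is handed in; nothing more can be done
None
```

The mould was pressed home and left level on the knockout rod's collar, the freed bar was set down flat in the empty half of the tray, and the job was handed in; no verdict was shown.

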